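# Tip the drained salad box onto its base and slide it back

### The job

The clear salad box has been left on its long side to drain. Without gripping or lifting it, push it over with the fingertips so that it drops onto its base with its mouth up, and then push it along the ledge until it touches the low steel upstand along the far side. Leave the bottle, the strainer basket, the flattened can and the scraper where they are.

Things in the scene. Friction and masses are not known exactly. Their poses are not given: they have to be found in the camera images.
- salad_box: Loose clear plastic box, frosted rim, 160 g, walls and floor 3 mm, open at +z. Own frame: 100 mm along x, 130 along y, 56 along z (base to rim); origin at the centre of its base's outside. It starts standing on a 130 x 56 mm side, 100 mm tall, z level, facing up to 110 degrees off world +x. Pushed at the upper rim towards its base it falls base down past about 27 degrees. Fingertips fit inside.
- box_mid (a point): Centre of the salad box: in its frame at (0, 0, 28 mm), half-way between base and rim.
- corner0 (a point): Outer corner of the salad box's base: in its frame at x = +50 mm, y = +65 mm, z = 0.
- corner1 (a point): Outer corner of the salad box's base: in its frame at x = +50 mm, y = -65 mm, z = 0.
- corner2 (a point): Outer corner of the salad box's base: in its frame at x = -50 mm, y = -65 mm, z = 0.
- corner3 (a point): Outer corner of the salad box's base: in its frame at x = -50 mm, y = +65 mm, z = 0.
- upstand: Fixed steel strip, 800 mm long along its y, 39 mm high, standing on the ledge along its far side, with a flat top 30 mm deep that bears a black rubber seal, in front of a white tiled sill. The origin is the middle of the foot of its near face; its x axis points away from the robot, square to that face, so anything in front of it has a negative x in this frame.
- bottle: Standing green glass bottle, 66 mm in diameter, 210 mm tall; bystander. Origin at the centre of its underside.
- strainer: Small perforated metal sink strainer basket, 82 mm across its rim, 44 mm high; bystander. Origin at the centre of its underside.
- can: Aluminium drink can flattened to a disc 68 mm across and 21 mm high, lying flat; bystander. Origin at the centre of its underside.
- scraper: Yellow silicone scraper lying flat along its x axis, 212 mm long (blade 85 x 55 mm on the +x side, handle on the -x side), 12 mm high; bystander. Origin on its underside, 110 mm from the handle's end.
Not all that is in view belongs to the job. Of the things that look like the salad_box, take the one that is nearest to the robot's base at the start.

How it is judged:
On the way, in this order (a step that is already met when the one before it is completed fails the run):
1. the salad box has been tipped onto its base, mouth up, and rests clear of the upstand (angle between salad_box's own z axis and vertical below 0.1 rad and x of each of corner0, corner1, corner2, corner3 in the frame of upstand below -0.012 m and linear speed of salad_box below 0.02 m/s and angular speed of salad_box below 0.2 rad/s), for 0.2 s.
2. the salad box, mouth up, has been pushed to the upstand (angle between salad_box's own z axis and vertical below 0.1 rad and x of any of corner0, corner1, corner2, corner3 in the frame of upstand above -0.01 m), for 0.1 s.
At the end, for the whole second after the job is handed in: The salad box stands at rest on its base on the ledge, mouth up (within 0.1 rad), with at least one base corner within 10 mm of the upstand's near face (all of step 2 and linear speed of salad_box below 0.02 m/s and angular speed of salad_box below 0.2 rad/s and height (world z) of box_mid below 0.035 m); the robot touches nothing.
It fails at once if the salad box is lifted: its centre rises higher than tipping over an edge can bring it, or it leaves the ledge while base down (height (world z) of box_mid above 0.078 m or (angle between salad_box's own z axis and vertical below 0.15 rad and height (world z) of box_mid above 0.05 m)).
It fails at once if the green glass bottle is displaced by more than 25 mm, or tipped (distance of bottle from where it was at the start of the episode above 0.025 m or angle between bottle's own z axis and vertical above 0.3 rad).
It fails at once if the strainer basket is displaced by more than 25 mm, or tipped (distance of strainer from where it was at the start of the episode above 0.025 m or angle between strainer's own z axis and vertical above 0.3 rad).
It fails at once if the flattened can is displaced by more than 25 mm, or tipped (distance of can from where it was at the start of the episode above 0.025 m or angle between can's own z axis and vertical above 0.3 rad).
It fails at once if the scraper is displaced by more than 25 mm, or tipped (distance of scraper from where it was at the start of the episode above 0.025 m or angle between scraper's own z axis and vertical above 0.3 rad).
It also fails if it takes over 48 s, if anything falls off the work surface, if the arm or the gripper's body presses on something with over 40 N, if the wrist force passes 120 N, or if a joint passes its speed limit or range.

### The arm

A 6-joint arm with a two-finger parallel gripper is mounted at the origin on the work surface. World frame = base frame: x ahead of the robot, y to its left, z up, the work surface at z = 0. Lengths are in m, angles in rad, forces in N, time in s.
With the tool pointing down it reaches from about 0.325 to 0.775 m from the base axis. Payload 5.5 kg.
Tool frame: the origin (TCP) lies between the finger pads; the fingertips stand 14 mm ahead of it and the grasp point (between the pads) lies 5 mm behind it; z points along the fingers, y is the line along which they close (so a half turn about z gives the same grasp; the last joint's range is limited). The gripper opens to 85 mm and grips with 20 to 120 N. Pads are 22 mm wide; open, the fingers measure 114 mm over their backs; the gripper's body (76 mm by 85 mm) begins 54 mm behind the grasp point. The pads swing forward as they close: fully open they stand 13 mm farther back than shut.
Start: joints at [-1.225, 0.091, 1.231, -0, 1.82, -0.057], TCP at [0.235, -0.552, 0.245] pointing down, gripper open.
Joint ranges: [-2.87, 2.87], [-0.86, 2.18], [0.17, 2.46], [-1.51, 4.65], [0.06, 2.69], [-2.65, 2.65]. Speed limits (rad/s): [2.57, 2.57, 3.01, 3.14, 3.14, 3.14].

### API

Orientations are given as a unit quaternion [x, y, z, w].
In Python, from bench import ctrl gives the robot as it stands. Calls block until the motion is done:
- ctrl.movep(position, orientation): joint-space move of the TCP to a pose.
- ctrl.move_straight(position, frame=None, vel=0.15, f_stop=None): straight line of the TCP; frame=None keeps the orientation; vel is the mean speed in m/s. With f_stop (N) it stops when the force on the tool has changed by that much, and returns True; else False.
- ctrl.movej(angles): joint-space move.
- ctrl.command_gripper(opening): opening from 0.0 (shut) to 1.0 (fully open); the grip force is fixed at half the most; returns when the fingers have stopped.
- ctrl.sleep(seconds).
- ctrl.inverse_kinematics(position, orientation): joint angles nearest the present ones, or None.
- ctrl.observe(): the state.
- ctrl.capture(name): name is "scene" or "top" or "wrist"; returns (picture, depth): 384x512x3 uint8, red, green, blue; 384x512 float32, m along the optical axis (not along the pixel's ray), 0 where there is no reading.
- ctrl.calibration(name): a dict with "fx", "fy", "cx", "cy" (pixels), "xyz" and "orientation" of the camera in the world. Camera axes: x right, y down, z forward; pixel columns grow to the right and rows downward; lengths in m; the calibration is good to about 2 mm. A picture is of the moment at which its call begins: read the wrist's pose just before it. calibration takes no time and is no camera call; for the wrist camera it gives the pose at the moment of the call.
A pose or a line that the arm cannot do raises ctrl.PlanningError and nothing moves.
- ctrl.sign_off(): hands the job in; it is judged then, once.
The state is a dict: "time_s": time; "joint_pos": joint angles; "qd": joint speeds; "joint_efforts": joint torques, N m; "tool_pos": TCP position; "orientation": TCP orientation; "wrist_force": force on the tool from outside, world axes, zero at the start; "torque": the same for the moment, N m; "gripper_width": opening from 0.0 (shut) to 1.0 (fully open); "grip_force": force on a finger pad.
Only numpy, scipy, OpenCV 4.12 (cv2) and the standard library are available. Lean on these libraries where they do the work, as an engineer would, in place of code of your own. Each camera call takes 0.05 s, during which the arm holds its last target. There are 200 camera calls.

## Working session

There is one attempt and no reset: what is moved stays moved. The work goes in short steps, each a Python script; the robot and the scene stay as the last script left them, time stands still between calls to the robot, and variables do not carry over. Pictures are saved under pics/ and viewed, at most 10 in all, crops included, and the job is handed in when it is done.

```bash
mkdir -p pics; ls; cat > h.py <<'E'
import numpy as np, cv2
from scipy.spatial.transform import Rotation as R
from bench import ctrl
def snap(n,f):
    c=ctrl.calibration(n); im,d=ctrl.capture(n); cv2.imwrite(f'pics/{f}.png',im[...,::-1]); np.savez(f'pics/{f}.npz',im=im,d=d,**{k:np.array(v) for k,v in c.items()})
def load(f): return np.load(f'pics/{f}.npz')
def ray(c,u,v):
    r=R.from_quat(c['orientation']).as_matrix()
    return r@np.array([(u-c['cx'])/c['fx'],(v-c['cy'])/c['fy'],1.0])
def atz(c,u,v,z):
    r=ray(c,u,v); return (c['xyz']+r*(z-c['xyz'][2])/r[2]).round(4)
def atd(c,u,v):
    d=c['d'][int(v),int(u)]; return (c['xyz']+ray(c,u,v)*d).round(4)
E
python3 - <<'E'
from h import *
print(ctrl.observe()['time_s'])
snap('scene','s0'); snap('top','t0')
for n in ('s0','t0'):
    c=load(n); print(c['xyz'],c['orientation'],c['fx'])
    cv2.imwrite(f'pics/{n}b.png',cv2.resize(c['im'][...,::-1],(800,600),interpolation=cv2.INTER_CUBIC))
E
```

```text
pics
0.0
[ 0.90346132 -0.55442097  0.94313548] [ 0.91414947  0.26892721 -0.09311415 -0.28868437] 393.9567734953751
[ 0.27245172 -0.06306003  1.56655511] [ 0.70871745 -0.69978555  0.06098903 -0.06557519] 460.11213199619914
```

View pics/s0b.png

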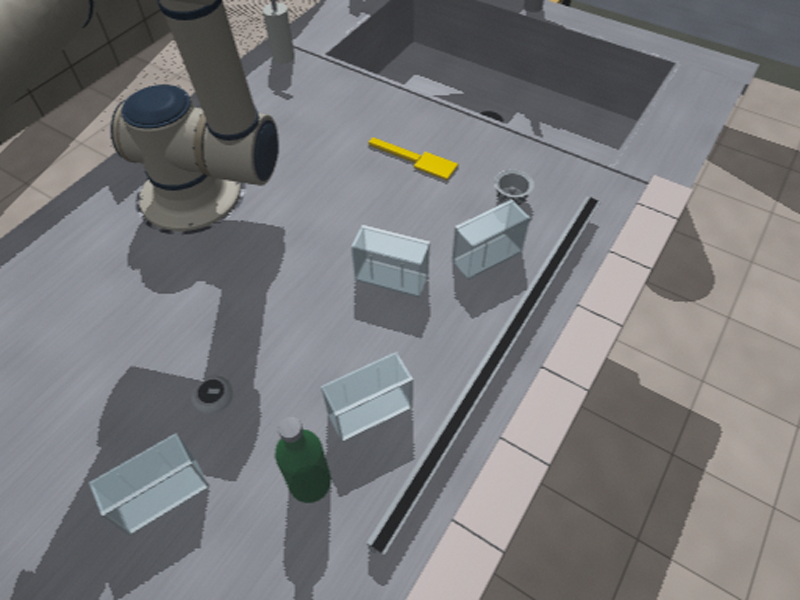

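View pics/t0b.png

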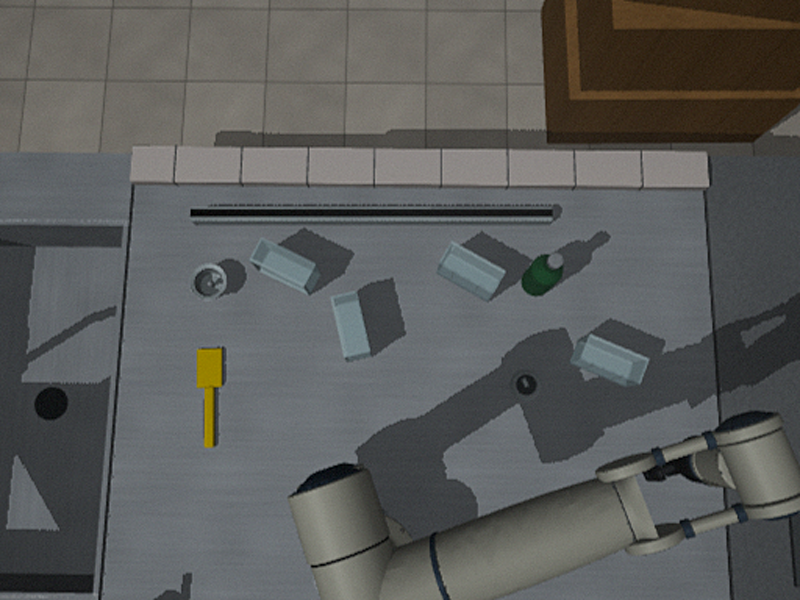

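Both pictures show four clear boxes lying on their side. In the enlarged top view they are at A(285,265), B(350,325), C(470,270) and D(610,360). The bottle is at (543,273), the strainer at (209,281), the can at (525,384), the scraper at (210,395) and the upstand runs along row ~215. B looks nearest to the base. I'll compute distances and check it in a crop.

```bash
python3 - <<'E'
from h import *
c=load('t0'); s=.64
for n,u,v,z in [('A',285,265,.1),('B',350,325,.1),('C',470,270,.1),('D',610,360,.1),('bottletop',555,261,.21),('strainer',209,281,.044),('can',525,384,.02),('scr_blade',210,350,.01),('scr_h',209,446,.01),('upL',191,208,.039),('upL2',191,217,.039),('upR',553,209,.039),('upR2',553,217,.039),('upfootL',191,222,0),('upfootR',553,222,0)]:
    p=atz(c,u*s,v*s,z); print(n,p,np.hypot(*p[:2]).round(3))
im=c['im'][...,::-1]
cv2.imwrite('pics/tc.png',cv2.resize(im[170:250,190:290],(800,640),interpolation=cv2.INTER_CUBIC)[:600])
c=load('s0');im=c['im'][...,::-1]
cv2.imwrite('pics/sc.png',cv2.resize(im[130:205,210:310],(800,600),interpolation=cv2.INTER_CUBIC))
E
```

```text
A [0.6133 0.178  0.1   ] 0.639
B [0.4881 0.0387 0.1   ] 0.49
C [ 0.6072 -0.2092  0.1   ] 0.642
D [ 0.4225 -0.4935  0.1   ] 0.65
bottletop [ 0.6019 -0.3627  0.21  ] 0.703
strainer [0.5888 0.3505 0.044 ] 0.685
can [ 0.3769 -0.3333  0.02  ] 0.503
scr_blade [0.4425 0.3485 0.01  ] 0.563
scr_h [0.2377 0.3386 0.01  ] 0.414
upL [0.7545 0.4016 0.039 ] 0.855
upL2 [0.7338 0.4003 0.039 ] 0.836
upR [ 0.7613 -0.3992  0.039 ] 0.86
upR2 [ 0.743  -0.3987  0.039 ] 0.843
upfootL [0.7338 0.4113 0.    ] 0.841
upfootR [ 0.7433 -0.407   0.    ] 0.847
```

View pics/tc.png

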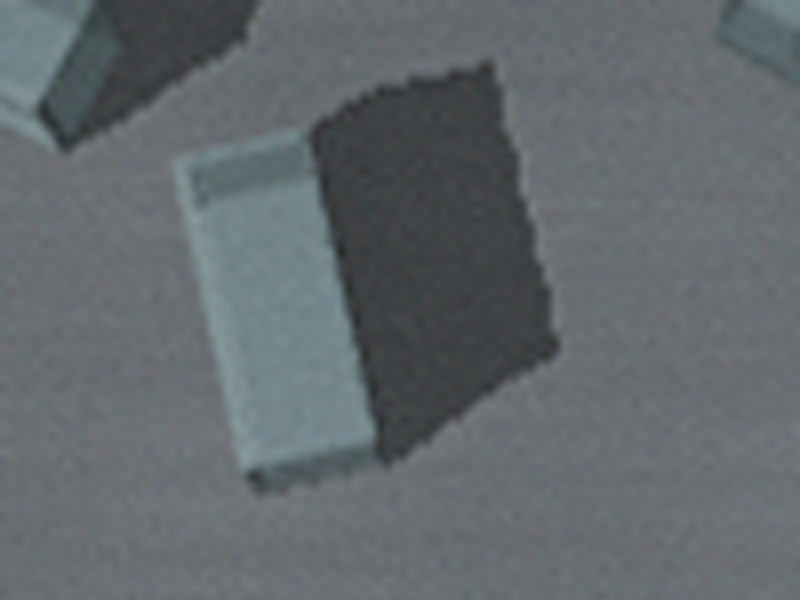

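View pics/sc.png

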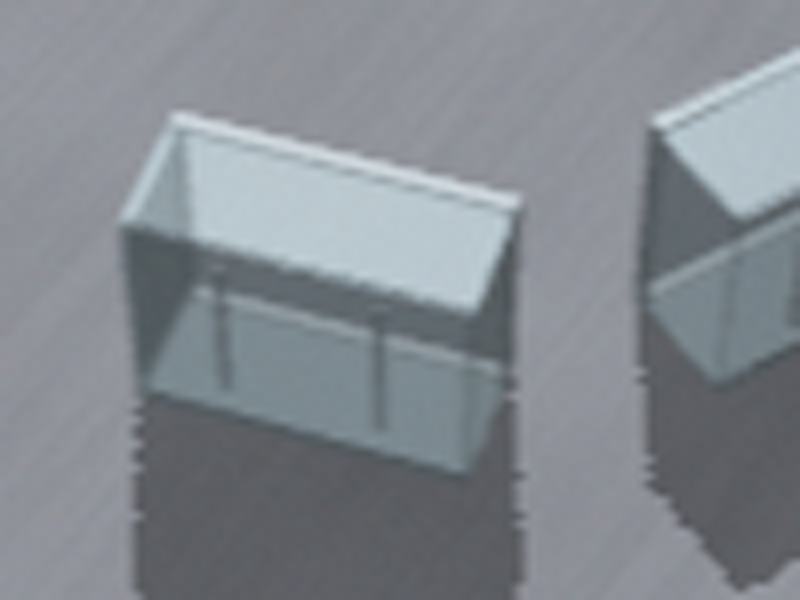

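The crops show B's top-face corners at (178,158), (305,135), (248,468) and (378,440) in the top crop. A bright frosted line runs along its +y edge, so the mouth probably faces +y and the base faces −y. B is 0.49 m from the base and the others are 0.64 m or more, so B is the salad_box. I'll move over it and confirm the mouth side with the wrist camera.

```bash
cat >> h.py <<'E'
def down(a):  # tool z down, tool y along world angle a
    y=np.array([np.cos(a),np.sin(a),0]); z=np.array([0,0,-1.]); return R.from_matrix(np.c_[np.cross(y,z),y,z]).as_quat()
def q(a):  # equivalent half turn nearest the mid of joint 6
    return down(a)
E
python3 - <<'E'
from h import *
c=load('t0')
P=[atz(c,190+u/8-.4,170+v/8-.4,.1)[:2] for u,v in [(178,158),(305,135),(248,468),(378,440)]]
P=np.array(P);print(P)
l=(P[0]+P[1]-P[2]-P[3])/2; w=(P[0]+P[2]-P[1]-P[3])/2
print('len',np.linalg.norm(l),np.degrees(np.arctan2(l[1],l[0])),'wid',np.linalg.norm(w),np.degrees(np.arctan2(w[1],w[0])),'ctr',P.mean(0))
a=np.arctan2(l[1],l[0])
m=P.mean(0); n=np.array([-np.sin(a),np.cos(a)])
for k in (0,np.pi):
    for p in ([*(m+n*.10),.25],[*(m+n*.10),.094],[.45,-.05,.05],[.6,-.05,.05]): print(k,p,ctrl.inverse_kinematics(p,down(a+k)))
o=ctrl.observe(); print(R.from_quat(o['orientation']).as_matrix().round(2))
cw=ctrl.calibration('wrist'); Rt=R.from_quat(o['orientation'])
print('cam in tool',Rt.inv().apply(np.array(cw['xyz'])-o['tool_pos']),(Rt.inv()*R.from_quat(cw['orientation'])).as_matrix().round(2))
E
```

```text
[[ 0.5487  0.0797]
 [ 0.5588  0.0283]
 [ 0.423   0.048 ]
 [ 0.4349 -0.0037]]
len 0.1288000873446908 14.31675911893323 wid 0.052710553971666796 102.04540998879833 ctr [0.49135  0.038075]
0 [np.float64(0.46662175589969596), np.float64(0.13496934422976284), 0.25] [ 2.11511286e-01 -2.15190747e-01  1.51614013e+00 -4.44089210e-16
  1.84064327e+00 -3.83632991e-02]
0 [np.float64(0.46662175589969596), np.float64(0.13496934422976284), 0.094] [ 2.11511286e-01 -1.97352694e-01  1.77705036e+00 -4.44089210e-16
  1.56189499e+00 -3.83632991e-02]
0 [0.45, -0.05, 0.05] [-1.85821414e-01 -2.65540715e-01  1.91418489e+00 -4.44089210e-16
  1.49294848e+00 -4.35695999e-01]
0 [0.6, -0.05, 0.05] [-1.39642215e-01  1.46102149e-01  1.51912644e+00 -4.44089210e-16
  1.47636406e+00 -3.89516800e-01]
3.141592653589793 [np.float64(0.46662175589969596), np.float64(0.13496934422976284), 0.25] None
3.141592653589793 [np.float64(0.46662175589969596), np.float64(0.13496934422976284), 0.094] None
3.141592653589793 [0.45, -0.05, 0.05] None
3.141592653589793 [0.6, -0.05, 0.05] None
[[ 0.92  0.39 -0.  ]
 [ 0.39 -0.92  0.  ]
 [ 0.   -0.   -1.  ]]
cam in tool [ 0.06637545  0.00020632 -0.12872967] [[ 0.   -0.97 -0.26]
 [ 1.    0.   -0.  ]
 [ 0.   -0.26  0.97]]
```

```bash
python3 - <<'E'
from h import *
a=np.radians(13.2); m=np.array([.4914,.0381]); n=np.array([-np.sin(a),np.cos(a)])
o=ctrl.observe(); ctrl.move_straight([*o['tool_pos'][:2],.33])
ctrl.command_gripper(0.55)
ctrl.movep([*(m+n*.09),.25],down(a)); snap('wrist','w0'); snap('top','t1')
c=load('w0'); cv2.imwrite('pics/w0b.png',cv2.resize(c['im'][...,::-1],(800,600)))
o=ctrl.observe(); print(o['time_s'],o['tool_pos'],o['gripper_width'])
E
```

```text
3.9417 [0.47111019 0.12511671 0.2500743 ] 0.5460800587422496
```

View pics/w0b.png

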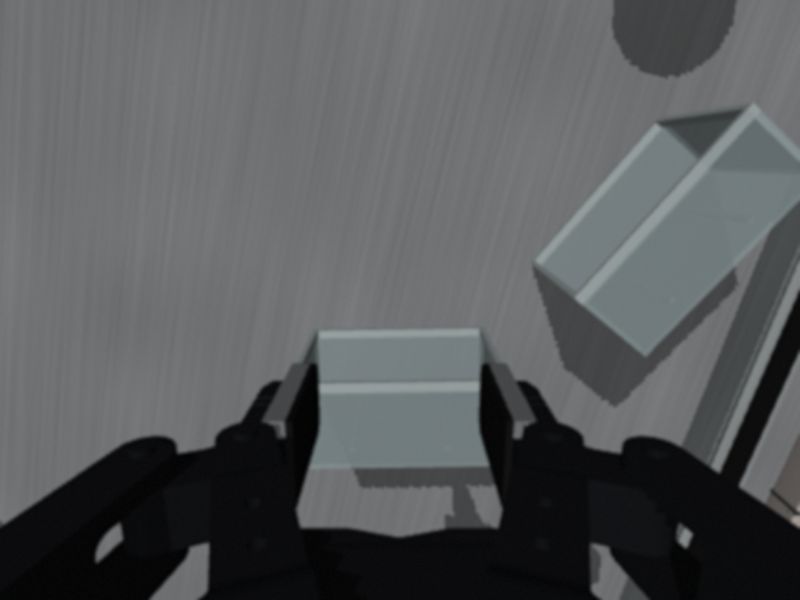

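The wrist view shows the near box's lower rim at row 333 and its frosted upper rim at row 387, with the inside visible between them. So the mouth faces the gripper (+n). I'll push the upper rim toward −n.

```bash
python3 - <<'E'
from h import *
a=np.radians(13.2); m=np.array([.4914,.0381]); n=np.array([-np.sin(a),np.cos(a)]); l=np.array([np.cos(a),np.sin(a)])
c=load('w0')
for v,z in ((387,.098),(333,.002)):
    for u in (322,478):
        p=atz(c,u*.64,v*.64,z)[:2]-m; print(z,'n',p@n,'l',p@l)
ctrl.move_straight([*(m+n*.09),.094])
ctrl.move_straight([*(m-n*.022),.094],vel=.06)
ctrl.sleep(.6); o=ctrl.observe(); print(o['time_s'],o['wrist_force'])
ctrl.move_straight([*(m+n*.03),.16]); 
ctrl.movep([.40,.10,.28],down(a)); snap('top','t2'); snap('scene','s2')
c=load('t2'); cv2.imwrite('pics/t2b.png',cv2.resize(c['im'][110:260,140:340,::-1],(800,600),interpolation=cv2.INTER_CUBIC))
E
```

```text
0.098 n 0.026176290197425747 l -0.044601029489241086
0.098 n 0.026103503937339116 l 0.04679719096477184
0.002 n 0.026802244599725633 l -0.05821786396301809
0.002 n 0.026697531934752217 l 0.06090559735026726
7.75 [-0.00929198  0.84507334 -0.47120264]
```

View pics/t2b.png

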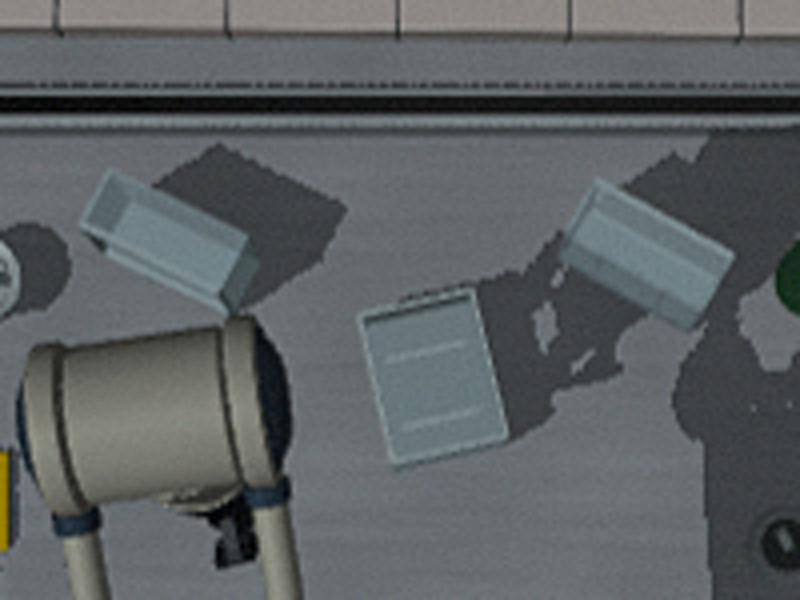

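The box now stands mouth up, with its rim corners at crop (360,315), (472,290), (508,440) and (395,465). The gap between A (right edge at column 258) and C (left edge at column 560) is free. I'll push on the near short wall.

```bash
cat > m.py <<'E'
from h import *
c=load('t2')
P=np.array([atz(c,140+u/4-.4,110+v/4-.4,.056)[:2] for u,v in [(360,315),(472,290),(508,440),(395,465)]])
print(P); l=(P[0]+P[1]-P[2]-P[3])/2; w=(P[0]+P[3]-P[1]-P[2])/2
a=np.arctan2(l[1],l[0]); print(np.linalg.norm(l),np.linalg.norm(w),np.degrees(a),np.degrees(np.arctan2(w[1],w[0])))
m=P.mean(0); u=np.array([np.cos(a),np.sin(a)])
up=[atz(c,140+400/4,110+v/4,z)[:2] for v,z in ((114,.039),(130,0))]; print('upstand near top edge, foot',up,'ctr',m)
E
python3 - <<'E'
from m import *
o=down(a+np.pi/2) ; o2=down(a-np.pi/2)
for k in (o,o2): print([ctrl.inverse_kinematics([*(m-u*d),z],k) for d,z in ((.12,.2),(.12,.03),(.075,.03))])
E
```

```text
[[ 0.5611  0.0247]
 [ 0.5836 -0.0687]
 [ 0.4576 -0.0998]
 [ 0.4357 -0.0069]]
0.12955042454581153 0.09575887687311291 14.004063870347911 103.4049705304599
upstand near top edge, foot [array([ 0.7398, -0.0064]), array([ 0.7371, -0.0052])] ctr [ 0.5095   -0.037675]
[array([-2.53507944e-01, -4.68934517e-01,  1.80240461e+00, -4.44089210e-16,
        1.80812256e+00, -2.06872129e+00]), array([-2.53507944e-01, -4.19776732e-01,  2.06971411e+00, -4.44089210e-16,
        1.49165528e+00, -2.06872129e+00]), array([-2.04434328e-01, -2.86930208e-01,  1.96817016e+00, -4.44089210e-16,
        1.46035270e+00, -2.01964768e+00])]
[array([-2.53507944e-01, -4.68934517e-01,  1.80240461e+00, -4.44089210e-16,
        1.80812256e+00,  1.07287136e+00]), array([-2.53507944e-01, -4.19776732e-01,  2.06971411e+00, -4.44089210e-16,
        1.49165528e+00,  1.07287136e+00]), array([-2.04434328e-01, -2.86930208e-01,  1.96817016e+00, -4.44089210e-16,
        1.46035270e+00,  1.12194498e+00])]
```

```bash
python3 - <<'E'
from m import *
o=down(a-np.pi/2); b=np.radians(6); d=np.array([1,np.tan(b)])
ctrl.movep([*(m-u*.115),.2],o)
ctrl.move_straight([*(m-u*.115),.032])
s=m-u*.077
print(ctrl.move_straight([*s,.032],vel=.06,f_stop=15))
print(ctrl.move_straight([*(s+d*.13),.032],vel=.06,f_stop=15), ctrl.observe()['wrist_force'])
print(ctrl.move_straight([*(s+d*.175),.032],vel=.02,f_stop=4))
t=ctrl.observe(); print(t['time_s'],t['tool_pos'],(t['tool_pos'][:2]-s),t['wrist_force'])
snap('top','t3'); snap('scene','s3')
c=load('s3'); cv2.imwrite('pics/s3b.png',cv2.resize(c['im'][120:330,190:470,::-1],(800,600),interpolation=cv2.INTER_CUBIC))
E
```

```text
[[ 0.5611  0.0247]
 [ 0.5836 -0.0687]
 [ 0.4576 -0.0998]
 [ 0.4357 -0.0069]]
0.12955042454581153 0.09575887687311291 14.004063870347911 103.4049705304599
upstand near top edge, foot [array([ 0.7398, -0.0064]), array([ 0.7371, -0.0052])] ctr [ 0.5095   -0.037675]
False
False [-0.6360877   0.00154184 -1.03307559]
True
15.7833 [ 0.58337694 -0.04063325  0.0315305 ] [0.14858839 0.01567503] [ 0.36837652  0.46411946 -0.17955466]
```

View pics/s3b.png

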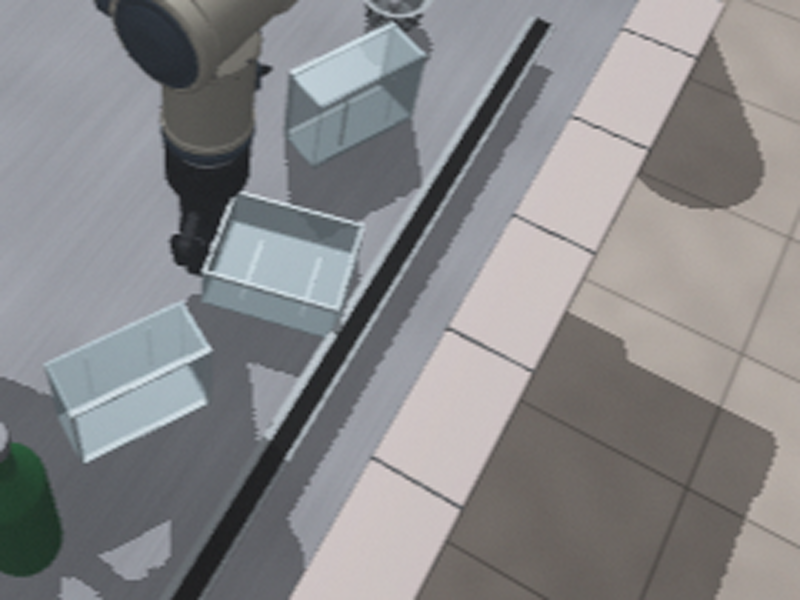

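The box stands mouth up, and its front corner at crop (340,325) meets the upstand. The 4 N stop came within 5 mm of the predicted contact. I'll push once more to seat it, then back off.

```bash
python3 - <<'E'
from m import *
t=ctrl.observe(); p=np.array(t['tool_pos'])
print(ctrl.move_straight(p+[.015,0,0],vel=.015,f_stop=6)); t=ctrl.observe(); e=np.array(t['tool_pos']); print(e-p,t['wrist_force'])
ctrl.sleep(.2)
ctrl.move_straight(e-[*(u*.05),0],vel=.06)
k=e-[*(u*.05),0]; k[2]=.22; ctrl.move_straight(k)
ctrl.movep([.40,.12,.28],down(a-np.pi/2)); snap('top','t4')
c=load('t4'); cv2.imwrite('pics/t4b.png',cv2.resize(c['im'][110:260,140:340,::-1],(800,600),interpolation=cv2.INTER_CUBIC)); print(ctrl.observe()['time_s'])
E
```

```text
[[ 0.5611  0.0247]
 [ 0.5836 -0.0687]
 [ 0.4576 -0.0998]
 [ 0.4357 -0.0069]]
0.12955042454581153 0.09575887687311291 14.004063870347911 103.4049705304599
upstand near top edge, foot [array([ 0.7398, -0.0064]), array([ 0.7371, -0.0052])] ctr [ 0.5095   -0.037675]
True
[ 2.71261301e-04 -4.99388733e-05 -6.84008860e-04] [ 0.45870232 -0.1184449  -0.17215231]
19.8
```

View pics/t4b.png

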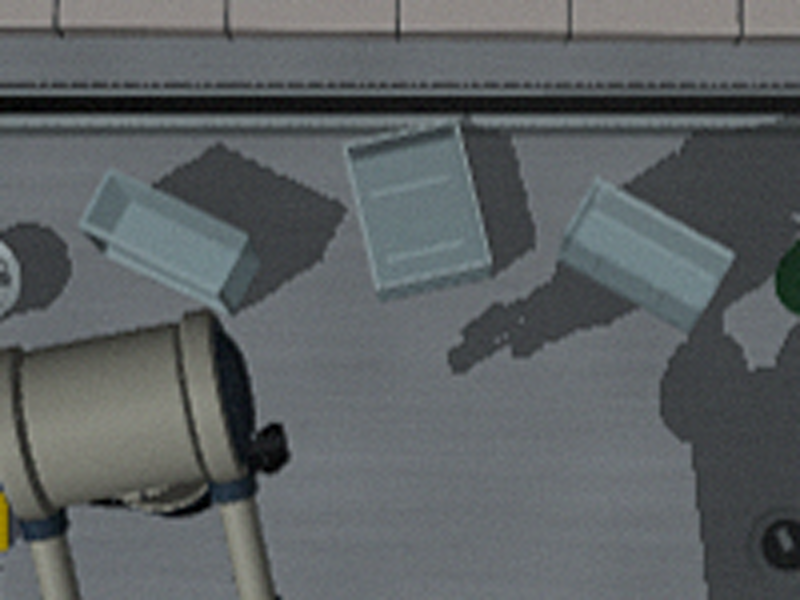

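The box is mouth up, with its front rim corner at crop (460,122) against the upstand's near edge (row ~116–128). The bystanders have not moved. I'll check the gap in numbers before signing off.

```bash
python3 - <<'E'
from h import *
c=load('t4'); f=lambda u,v,z: atz(c,140+u/4-.4,110+v/4-.4,z)
print('corner',f(460,122,.056)); print('near top edge',[f(u,v,.039) for u,v in((300,115),(560,116))])
g=c['im'].mean(2)
for col in (140+560//4,140+300//4): print([int(x) for x in g[130:150,col-3:col+4].mean(1)])
D=c['d']
for col in (140+560//4,): print([atd(c,col,r)[[0,2]].tolist() for r in range(134,146)])
E
```

```text
corner [ 0.7295 -0.0569  0.056 ]
near top edge [array([0.7393, 0.0813, 0.039 ]), array([ 0.741 , -0.1429,  0.039 ])]
[97, 67, 90, 91, 29, 20, 24, 16, 59, 113, 128, 101, 62, 76, 96, 105, 104, 104, 104, 108]
[92, 59, 95, 100, 25, 18, 18, 15, 55, 110, 121, 92, 64, 73, 95, 107, 105, 106, 107, 108]
[[0.7565, 0.0422], [0.7554, 0.0346], [0.7507, 0.0379], [0.7488, 0.0325], [0.7433, 0.0386], [0.7404, 0.0363], [0.7343, 0.0447], [0.7331, 0.0371], [0.7312, 0.0315], [0.7328, 0.0137], [0.7334, -0.0005], [0.7323, -0.0094]]
```

```bash
python3 -c "
from bench import ctrl
print(ctrl.sign_off())"
```

```text
the job is handed in; nothing more can be done
None
```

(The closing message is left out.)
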